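# Line up the turned candlesticks by height on the drying board

## Robot

A 6-joint arm with a two-finger parallel gripper is mounted at the origin on the work surface. World frame = base frame: x ahead of the robot, y to its left, z up, the work surface at z = 0. Lengths are in mm, angles in rad, forces in N, time in s.
With the tool pointing down it reaches from about 325 to 775 mm from the base axis. Payload 9.3 kg.
Tool frame: the origin (TCP) lies between the finger pads; the fingertips stand 25 mm ahead of it and the grasp point (between the pads) lies 6 mm ahead of it (r.tcp_to_tips is the distance from the TCP to the fingertips, in mm); z points along the fingers, y is the line along which they close (so a half turn about z gives the same grasp; the last joint's range is limited). The gripper opens to 85 mm and grips with 20 to 120 N. Pads are 22 mm wide; open, the fingers measure 114 mm over their backs; the gripper's body (76 mm by 85 mm) begins 54 mm behind the grasp point. The pads swing forward as they close: fully open they stand 13 mm farther back than shut.
Start: joints at [0.996, 0.259, 0.021, 1.334, 0, 1.418], TCP at [225.173, 501.791, 226.379] pointing down, gripper open.
Joint ranges: [-3.04, 3.04], [-0.91, 1.82], [-1.04, 1.36], [-1.92, 1.95], [-1.52, 1.45], [-3.14, 3.14]. Speed limits (rad/s): [2.22, 2.22, 2.79, 3.14, 3.14, 3.14].

## Interface

Orientations are given as a 3x3 rotation matrix whose columns are the frame's x, y, z axes.
In Python, from bench import r, camera, order gives the robot as it stands.
- The arm moves only by the shell command python3 -m jog 'ROWS' [FORCE]. ROWS is JSON, a list of rows, each a list of 3 entries, a list of its own where there are three numbers: the shift along the tool's x, y, z in mm, then the turn, a rotation vector about the tool's x, y, z in degrees, then the opening, from 0 (shut) to 1 (fully open). In form: [[[dx, dy, dz], [rx, ry, rz], fingers], ...]. A call has 1 to 12 rows; each row shifts and turns the commanded pose from where the row before left it, along the tool's axes as they then stand; what a row does not reach is not made up. A row lasts 1/10 s, in which the tool goes at most 50 mm and 8.59 degrees, less where a joint would pass 70% of its speed; a pose out of reach is approached as far as the arm can. A call with a gripper value outside its range is refused whole. The fingers move at their own pace and stop on an object; FORCE is the grip in N (left out, the last holds). Time passes only in rows, so rows that do not move let the fingers close. It gives the time, the measured TCP pose, the force, the opening and the grip force at its end, in the units of the state.
- r.sense(): the state, without advancing time (a new reading comes with each control period).
- camera(name): name is "scene" or "top" or "wrist"; returns a dict with "pixels" (420x560x3 uint8, red, green, blue), "vertical_fov" (degrees; the focal length in pixels is half the picture's height over the tangent of half this angle, whatever the lens; pixels are square), "cx", "cy" (the principal point, pixels), "dist" ([k1, k2, p1, p2, k3] as OpenCV has them; the pictures are not rectified), "T" (4x4, takes a point from camera to world coordinates); the wrist camera has in their place "mount" (4x4, takes a point from camera to tool coordinates, whose origin is the TCP and whose axes are the flange's). Camera axes: x right, y down, z forward; pixel columns grow to the right and rows downward; lengths in mm; the calibration is good to about 2 mm. A picture is of the moment at which its call begins: read the wrist's pose just before it. There is no depth.
- order.job_done(): hands the job in; it is judged then, once.
The state is a dict: "t": time; "q": joint angles; "qd": joint speeds; "effort": joint torques, N m; "tool_pos": TCP position; "orientation": TCP orientation; "wrist_force": force on the tool from outside, world axes, zero at the start; "wrist_torque": the same for the moment, N m; "opening": finger opening in mm; "finger_force": force on a finger pad.
Only numpy, scipy, OpenCV 4.12 (cv2) and the standard library are available. Lean on these libraries where they do the work, as an engineer would, in place of code of your own. Each camera call takes 0.05 s, during which the arm holds its last target. There are 200 camera calls.

## Task

Line up the four turned wooden candlesticks on the drying board in order of height, one upright in the middle of each cork pad: the tallest on the pad next to the oil tin, stepping down to the shortest at the other end. Set each one down gently, do not drop or knock over any of them, and leave the oil tin where it stands.

Things in the scene. Friction and masses are not known exactly. Their poses are not given: they have to be found in the camera images.
- candlestick_120: the tallest of four turned pale-wood candlesticks, loose, upright on the bench: 120 mm high, round foot 66 mm across and 16 mm high, stem 20 mm across, and at the top a straight cup 34 mm across and 28 mm high (from 92 to 120 mm above the foot), best gripped there, from above; brass ring on top. Origin at the centre of its underside, z up. About 0.04 to 0.16 kg.
- candlestick_100: the second tallest of four turned pale-wood candlesticks, loose, upright on the bench: 100 mm high, round foot 60 mm across and 16 mm high, stem 20 mm across, and at the top a straight cup 34 mm across and 28 mm high (from 72 to 100 mm above the foot), best gripped there, from above; brass ring on top. Origin at the centre of its underside, z up. About 0.04 to 0.16 kg.
- candlestick_80: the third tallest of four turned pale-wood candlesticks, loose, upright on the bench: 80 mm high, round foot 54 mm across and 16 mm high, stem 20 mm across, and at the top a straight cup 34 mm across and 28 mm high (from 52 to 80 mm above the foot), best gripped there, from above; brass ring on top. Origin at the centre of its underside, z up. About 0.04 to 0.16 kg.
- candlestick_60: the shortest of four turned pale-wood candlesticks, loose, upright on the bench: 60 mm high, round foot 48 mm across and 16 mm high, stem 20 mm across, and at the top a straight cup 34 mm across and 28 mm high (from 32 to 60 mm above the foot), best gripped there, from above; brass ring on top. Origin at the centre of its underside, z up. About 0.04 to 0.16 kg.
- pad_1: round cork pad at one end of the row of four alike, 76 mm across and 3 mm thick, fixed on a drying board (112 x 376 mm, 18 mm thick). The pads stand in one straight row pad_1, pad_2, pad_3, pad_4, 90 mm centre to centre. Origin at the centre of its underside, 18 mm above the bench; a candlestick rests on its top, 21 mm above the bench. Its y axis runs along the row towards pad_4.
- pad_2: round cork pad next to pad_1 of four alike, 76 mm across and 3 mm thick, fixed on a drying board (112 x 376 mm, 18 mm thick). The pads stand in one straight row pad_1, pad_2, pad_3, pad_4, 90 mm centre to centre. Origin at the centre of its underside, 18 mm above the bench; a candlestick rests on its top, 21 mm above the bench. Its y axis runs along the row towards pad_4.
- pad_3: round cork pad next to pad_4 of four alike, 76 mm across and 3 mm thick, fixed on a drying board (112 x 376 mm, 18 mm thick). The pads stand in one straight row pad_1, pad_2, pad_3, pad_4, 90 mm centre to centre. Origin at the centre of its underside, 18 mm above the bench; a candlestick rests on its top, 21 mm above the bench. Its y axis runs along the row towards pad_4.
- pad_4: round cork pad at the other end of the row of four alike, 76 mm across and 3 mm thick, fixed on a drying board (112 x 376 mm, 18 mm thick). The pads stand in one straight row pad_1, pad_2, pad_3, pad_4, 90 mm centre to centre. Origin at the centre of its underside, 18 mm above the bench; a candlestick rests on its top, 21 mm above the bench. Its y axis runs along the row towards pad_4.
- oil_tin: squat green-and-steel oil tin with a brass lid, 72 mm across, 58 mm high, on the bench in line with the pads, just past either end of the board (115 mm from the nearest pad's centre); a glass jar of brushes, 62 mm across, to 135 mm high, stands likewise past the other end. Origin at the centre of its underside. A pencil, a sanding block and an offcut, up to 18 mm high, lie among the candlesticks.
Things that resemble listed ones, but are neither listed nor needed, are in the scene too. What is shaped like the candlestick_100 but blue is not meant.

How it is judged (in metres and radians):
At the end, for the whole second after the job is handed in: Each candlestick stands upright (within 0.1 rad), at rest, on its own cork pad with its centre within 12 mm of the pad's centre, in order of height: the tallest on the pad nearest the oil tin, the shortest on the pad farthest from it (((horizontal distance between oil_tin and pad_1 below 0.2 m and horizontal distance between candlestick_120 and pad_1 below 0.012 m and horizontal distance between candlestick_100 and pad_2 below 0.012 m and horizontal distance between candlestick_80 and pad_3 below 0.012 m and horizontal distance between candlestick_60 and pad_4 below 0.012 m) or (horizontal distance between oil_tin and pad_4 below 0.2 m and horizontal distance between candlestick_120 and pad_4 below 0.012 m and horizontal distance between candlestick_100 and pad_3 below 0.012 m and horizontal distance between candlestick_80 and pad_2 below 0.012 m and horizontal distance between candlestick_60 and pad_1 below 0.012 m)) and height (world z) of candlestick_120 between 0.016 and 0.026 m and angle between each of candlestick_120, candlestick_100, candlestick_80, candlestick_60's own z axis and vertical below 0.1 rad and linear speed of each of candlestick_120, candlestick_100, candlestick_80, candlestick_60 below 0.02 m/s and height (world z) of candlestick_100 between 0.016 and 0.026 m and height (world z) of candlestick_80 between 0.016 and 0.026 m and height (world z) of candlestick_60 between 0.016 and 0.026 m); the robot touches nothing.
It fails at once if the oil tin is moved more than 20 mm (distance of oil_tin from where it was at the start of the episode above 0.02 m).
It fails at once if a candlestick is knocked over (tilted more than 0.7 rad) (angle between any of candlestick_120, candlestick_100, candlestick_80, candlestick_60's own z axis and vertical above 0.7 rad).
It fails at once if a candlestick is dropped or flung (faster than 0.7 m/s while no finger touches it) ((contact force between the fingers and candlestick_120 below 0.05 N and linear speed of candlestick_120 above 0.7 m/s) or (contact force between the fingers and candlestick_100 below 0.05 N and linear speed of candlestick_100 above 0.7 m/s) or (contact force between the fingers and candlestick_80 below 0.05 N and linear speed of candlestick_80 above 0.7 m/s) or (contact force between the fingers and candlestick_60 below 0.05 N and linear speed of candlestick_60 above 0.7 m/s)).
It also fails if it takes over 112 s, if anything falls off the work surface, if the arm or the gripper's body presses on something with over 40 N, if the wrist force passes 120 N, or if a joint passes its speed limit or range.

## Working session

There is one attempt and no reset: what is moved stays moved. The work goes in short steps, Python scripts to look and compute and a shell command to move; the robot and the scene stay as the last step left them, time stands still between calls to the robot, and variables do not carry over. Pictures are saved under pics/ and viewed, at most 14 in all, crops included, and the job is handed in when it is done.

```bash
ls; mkdir -p pics
python3 - <<'E'
from bench import r,camera
import cv2
for n in("scene","top"):
    c=camera(n); cv2.imwrite(f"pics/{n}0.png",c["pixels"][:,:,::-1]); print(n,c["vertical_fov"],c["cx"],c["cy"],c["dist"],c["T"])
s=r.sense();print(s["t"],s["tool_pos"],s["orientation"])
E
```

```text
pics
scene 43.12564090933225 276.86638800218316 219.1278365811791 [-0.07460813  0.          0.          0.          0.        ] [[ 4.56534089e-01  6.31988898e-01 -6.26232112e-01  1.30194026e+03]
 [ 8.89701405e-01 -3.26532977e-01  3.19073073e-01 -3.70405984e+02]
 [-2.83479636e-03 -7.02827324e-01 -7.11354845e-01  9.44817769e+02]
 [ 0.00000000e+00  0.00000000e+00  0.00000000e+00  1.00000000e+00]]
top 42.05494551281471 276.84712218787723 207.41504255934612 [-0.11206232  0.          0.          0.          0.        ] [[-2.62744949e-02 -9.80308246e-01  1.95717638e-01  2.97358081e+02]
 [-9.99525931e-01  2.89058870e-02  1.06001714e-02 -4.23771640e-01]
 [-1.60488274e-02 -1.95346341e-01 -9.80602999e-01  1.28705078e+03]
 [ 0.00000000e+00  0.00000000e+00  0.00000000e+00  1.00000000e+00]]
0.1 [225.01717214 501.56543739 225.80579064] [[-9.12355861e-01  4.09397488e-01 -6.92882826e-04]
 [ 4.09398020e-01  9.12355304e-01 -1.03010993e-03]
 [ 2.10430905e-04 -1.22349169e-03 -9.99999229e-01]]
```

View pics/top0.png

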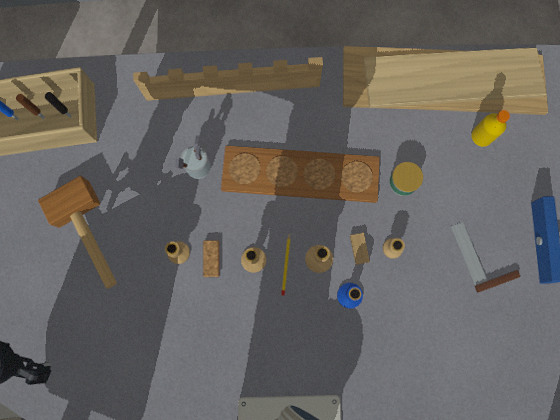

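View pics/scene0.png

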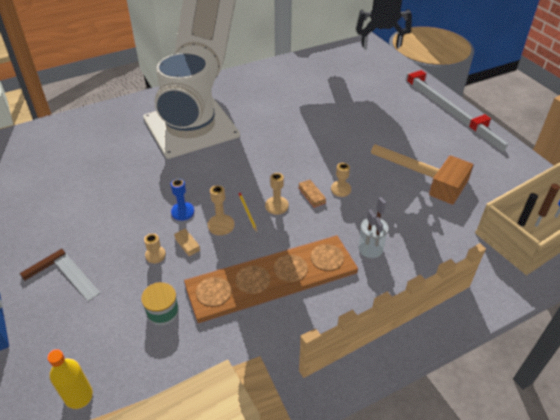

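The top view (pixels) shows pale candlesticks with tops near (178,245), (253,257), (321,254) and (395,246). The blue look-alike is at (350,294). The tin is at (407,178), the brush jar at (195,160), and the pads at (357,176), (320,174), (282,170) and (245,168). In the scene view, the tops from left to right are (153,240), (218,190), (277,178) and (342,168). By eye these are 60, 120, 100 and 80, with blue at (179,185).

Run:
```python
import cv2
a=cv2.imread("pics/top0.png")[140:310,155:420]
b=cv2.imread("pics/scene0.png")[150:320,120:380]
cv2.imwrite("pics/c1.png",cv2.resize(a,None,fx=3,fy=3,interpolation=cv2.INTER_CUBIC))
cv2.imwrite("pics/c2.png",cv2.resize(b,None,fx=3,fy=3,interpolation=cv2.INTER_CUBIC))
```

```text
(no output)
```

View pics/c1.png

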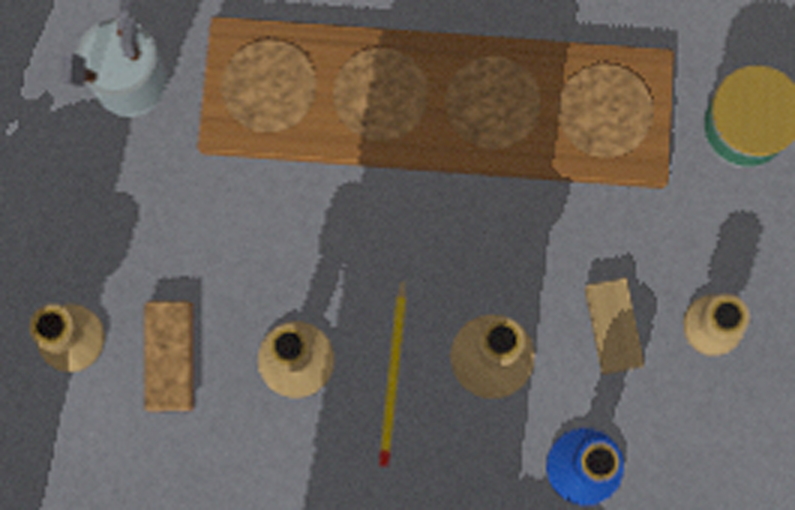

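View pics/c2.png

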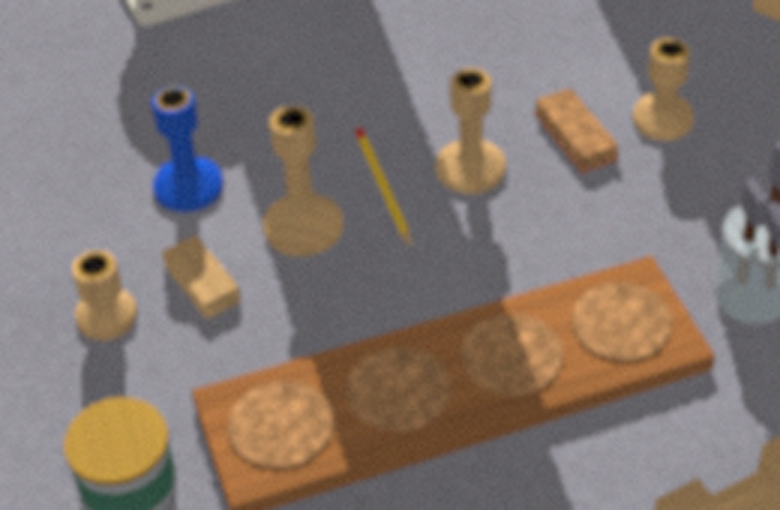

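The crops show the candidates clearly. Hole pixels in the top crop are (50,325), (289,346), (502,340) and (728,316); blue, at (600,461), is excluded. The pads are at (268,85), (380,93), (492,102) and (606,109), with the tin on the right. The scene crop suggests heights, from the tin side, of 60, 120, 100 and 80. Next I triangulate to check this.

```bash
cat > h.py <<'E'
import numpy as np,cv2
from bench import r,camera
def K(c):
    f=c["pixels"].shape[0]/2/np.tan(np.radians(c["vertical_fov"])/2)
    return np.array([[f,0,c["cx"]],[0,f,c["cy"]],[0,0,1]])
def ray(c,T,p):
    u=cv2.undistortPoints(np.array([[p]],float),K(c),np.array(c["dist"]))[0,0]
    return T[:3,3],T[:3,:3]@np.array([u[0],u[1],1])
def plane(c,T,p,z):
    o,d=ray(c,T,p); return o+d*(z-o[2])/d[2]
def tri(c1,p1,c2,p2):
    o1,d1=ray(c1,c1["T"],p1);o2,d2=ray(c2,c2["T"],p2)
    s=np.linalg.lstsq(np.c_[d1,-d2],o2-o1,rcond=None)[0]
    a=o1+d1*s[0];b=o2+d2*s[1];return (a+b)/2,np.linalg.norm(a-b)
def wristT(c,s):
    T=np.eye(4);T[:3,:3]=s["orientation"];T[:3,3]=s["tool_pos"];return T@c["mount"]
E
python3 - <<'E'
from h import *
np.set_printoptions(precision=1,suppress=True)
t=camera("top");s=camera("scene")
P=lambda x,y,o:((x+.5)/3-.5+o[0],(y+.5)/3-.5+o[1])
L=dict(A=((50,325),(670,48)),B=((289,346),(471,80)),C=((502,340),(292,119)),D=((728,316),(94,264)),
p1=((268,85),(622,320)),p2=((380,93),(513,354)),p3=((492,102),(400,388)),p4=((606,109),(281,424)))
for k,(a,b) in L.items():
    a=P(*a,(155,140));b=P(*b,(120,150))
    h=dict(A=80,B=100,C=120,D=60).get(k,21)
    print(k,*tri(t,a,s,b),plane(t,t["T"],a,h)[:2],plane(s,s["T"],b,h)[:2])
tin=P(755,111,(155,140));print("tin",plane(t,t["T"],tin,58))
w=camera("wrist");print(w["mount"],w["vertical_fov"],w["cx"],w["cy"]);print(r.sense()["q"])
E
```

```text
A [452.2 250.5  84.6] 0.7814647408601226 [452.6 251.1] [447.7 254.3]
B [430.2  72.4 102.5] 2.1904618843657007 [430.1  71.6] [428.   74.8]
C [427.9 -80.9 122.1] 1.895802478864637 [427.8 -81.9] [426.  -79.3]
D [ 447.3 -256.1   63.4] 1.7352528865602364 [ 447.4 -257.7] [ 444.3 -254.9]
p1 [648.7  90.   22.5] 0.985713994420001 [648.9  89.6] [647.7  91.2]
p2 [639.5   0.7  21.9] 1.15538258885466 [639.5   0.2] [639.    1.6]
p3 [629.5 -88.2  21.5] 1.5101778585517078 [629.4 -88.9] [629.4 -87.3]
p4 [ 620.8 -178.7   22.6] 1.407808033934924 [ 621.  -179.6] [ 619.9 -177.7]
tin [ 606.7 -290.3   58. ]
[[   0.    -1.    -0.3   78.9]
 [   1.     0.    -0.    -0. ]
 [   0.    -0.3    1.  -148.2]
 [   0.     0.     0.     1. ]] 71.75081614472462 280.6723604644353 206.82559546794482
[1.  0.3 0.  1.3 0.  1.4]
```

Triangulated tops are 84.6, 102.5, 122.1 and 63.4 mm, so A=80, B=100, C=120 and D=60. Pad spacing comes out at 90 mm, and pad_4, at (621,-179), is next to the tin. I'll turn the tool so its y axis lies along world x, then go above C for a look.

```bash
python3 -m jog '[[[0,0,0],[0,0,8.2],0.9],[[0,0,0],[0,0,8.2],0.9],[[0,0,0],[0,0,8.2],0.9],[[0,0,0],[0,0,8.2],0.9],[[0,0,0],[0,0,8.2],0.9],[[0,0,0],[0,0,8.2],0.9],[[0,0,0],[0,0,8.3],0.9],[[0,0,0],[0,0,8.3],0.9]]' 40
python3 -m jog '[[[-29,10,0],[0,0,0],0.9],[[-29,10,0],[0,0,0],0.9],[[-29,10,0],[0,0,0],0.9],[[-29,10,0],[0,0,0],0.9],[[-29,10,0],[0,0,0],0.9],[[-29,10,0],[0,0,0],0.9],[[-29,10,0],[0,0,0],0.9],[[-29,10,0],[0,0,0],0.9],[[-29,10,0],[0,0,0],0.9],[[-29,10,0],[0,0,0],0.9]]'
python3 -m jog '[[[-29,10,0],[0,0,0],0.9],[[-29,10,0],[0,0,0],0.9],[[-29,10,0],[0,0,0],0.9],[[-29,10,0],[0,0,0],0.9],[[-29,10,0],[0,0,0],0.9],[[-29,10,0],[0,0,0],0.9],[[-29,10,0],[0,0,0],0.9],[[-29,10,0],[0,0,0],0.9],[[-29,10,0],[0,0,0],0.9],[[0,0,0],[0,0,0],0.9],[[0,0,0],[0,0,0],0.9]]'
python3 - <<'E'
from h import *
s=r.sense();w=camera("wrist");print(s["tool_pos"],s["q"],s["orientation"].round(3))
cv2.imwrite("pics/w1.png",w["pixels"][:,:,::-1])
T=wristT(w,s);Ti=np.linalg.inv(T)
p=Ti[:3,:3]@np.array([428,-81,121])+Ti[:3,3]
print(cv2.projectPoints(p[None],np.zeros(3),np.zeros(3),K(w),np.array(w["dist"]))[0],p)
E
```

```text
t: 1.05
tool_pos: [225.1, 501.7, 226.2]
orientation: [[0.005, 1.0, -0.0], [1.0, -0.005, -0.0], [-0.0, -0.0, -1.0]]
wrist_force: [-0.8, 0.4, 0.5]
opening: 76.9
finger_force: 0.0
t: 2.05
tool_pos: [325.4, 210.7, 226.4]
orientation: [[-0.001, 1.0, 0.0], [1.0, 0.001, 0.0], [0.0, 0.0, -1.0]]
wrist_force: [0.4, -0.7, -0.2]
opening: 77.1
finger_force: 0.0
t: 3.15
tool_pos: [415.4, -49.5, 226.1]
orientation: [[0.001, 1.0, -0.001], [1.0, -0.001, 0.0], [0.0, -0.001, -1.0]]
wrist_force: [-0.4, 0.6, -0.6]
opening: 77.0
finger_force: 0.0
[415.35870079 -49.498821   226.13278729] [-3.19955977e-01  3.37738801e-02 -2.52647227e-01  1.28519361e+00
  1.79844311e-04  1.25197842e+00] [[ 0.001  1.    -0.001]
 [ 1.    -0.001  0.   ]
 [ 0.    -0.001 -1.   ]]
[[[294.8652877  235.70462563]]] [ 13.43593757  27.33874696 274.83261399]
```

View picture.

View pics/w1.png

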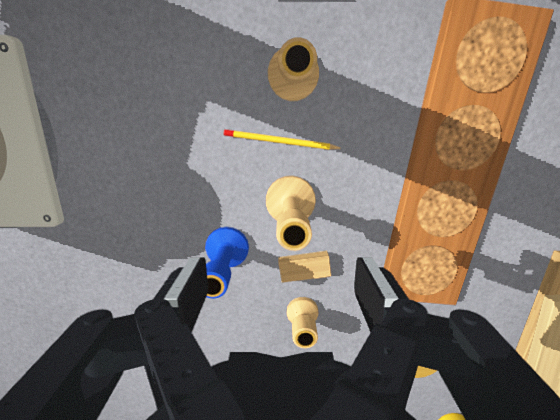

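The wrist view shows C's hole at (294,234), where I predicted (295,236), so the calibration agrees to within 1 mm. Blue at (213,285) is clear of the fingers. I'll grasp C at the cup centre, TCP z 112.

```bash
python3 -m jog '[[[-16,6.5,0],[0,0,0],0.9],[[-15.5,6,0],[0,0,0],0.9],[[0,0,20],[0,0,0],0.9],[[0,0,20],[0,0,0],0.9],[[0,0,20],[0,0,0],0.9],[[0,0,20],[0,0,0],0.9],[[0,0,20],[0,0,0],0.9],[[0,0,14],[0,0,0],0.9],[[0,0,0],[0,0,0],0.9],[[0,0,0],[0,0,0],0.9]]' 40
python3 -m jog '[[[0,0,0],[0,0,0],0.3],[[0,0,0],[0,0,0],0.2],[[0,0,0],[0,0,0],0.1],[[0,0,0],[0,0,0],0.1],[[0,0,0],[0,0,0],0.1],[[0,0,0],[0,0,0],0.1],[[0,0,0],[0,0,0],0.1],[[0,0,0],[0,0,0],0.1],[[0,0,0],[0,0,0],0.1],[[0,0,0],[0,0,0],0.1]]' 40
```

```text
t: 4.2
tool_pos: [428.2, -80.5, 112.8]
orientation: [[-0.001, 1.0, -0.0], [1.0, 0.001, 0.0], [0.0, -0.0, -1.0]]
wrist_force: [0.0, 0.2, 0.3]
opening: 77.1
finger_force: 0.0
t: 5.2
tool_pos: [433.0, -83.0, 120.0]
orientation: [[-0.0, 1.0, 0.015], [1.0, 0.0, -0.007], [-0.007, 0.015, -1.0]]
wrist_force: [-11.0, 0.8, 72.9]
opening: 8.6
finger_force: 36.5
```

Something is off: the opening is only 8.6 mm and there is 73 N upward. I'll look before moving.

Run:
```python
from h import *
w=camera("wrist")["pixels"][120:420,130:430];s=camera("scene")["pixels"][130:280,120:270]
cv2.imwrite("pics/w2.png",np.hstack([cv2.resize(w,(400,400)),cv2.resize(s,(400,400),interpolation=2)])[:,:,::-1])
print({k:np.round(v,2) for k,v in r.sense().items()})
```

```text
{'t': np.float64(5.3), 'q': array([-0.38,  0.12, -0.43,  1.  , -0.  ,  1.19]), 'qd': array([-0., -0., -0.,  0.,  0.,  0.]), 'effort': array([ 0.54, -9.41, 10.43, -3.35,  0.73,  0.02]), 'tool_pos': array([433.01, -82.98, 120.02]), 'orientation': array([[-0.  ,  1.  ,  0.02],
       [ 1.  ,  0.  , -0.01],
       [-0.01,  0.02, -1.  ]]), 'wrist_force': array([-11.42,   0.42,  73.61]), 'wrist_torque': array([ 0.14,  1.57, -0.03]), 'finger_force': np.float64(36.47), 'opening': np.float64(8.6)}
```

View pics/w2.png

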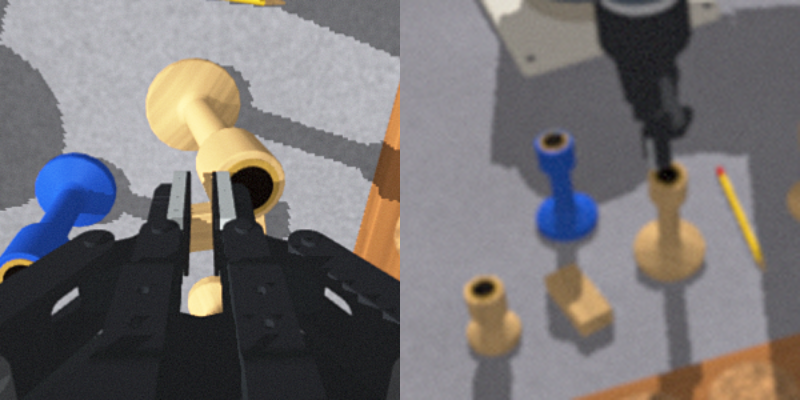

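Run:
```python
from h import *
print(r.tcp_to_tips,[ (a,getattr(r,a)) for a in dir(r) if a[0]!='_' and not callable(getattr(r,a))])
print(camera("wrist")["mount"].round(3), camera("wrist")["dist"])
```

```text
25.0 [('tcp_to_tips', 25.0)]
[[ 0.00000e+00 -9.52000e-01 -3.06000e-01  7.86000e+01]
 [ 1.00000e+00  0.00000e+00 -1.00000e-03 -4.71000e-01]
 [ 1.00000e-03 -3.06000e-01  9.52000e-01 -1.48189e+02]
 [ 0.00000e+00  0.00000e+00  0.00000e+00  1.00000e+00]] [-0.01375219  0.          0.          0.          0.        ]
```

Run:
```python
from h import *
w=camera("wrist")["pixels"][150:350,220:360];s=camera("scene")["pixels"][130:250,170:254]
t=camera("top")["pixels"][190:310,270:354]
f=lambda a:cv2.resize(a,(266 if a is not w else 268,380),interpolation=2)
cv2.imwrite("pics/w3.png",np.hstack([cv2.resize(w,(400,571),interpolation=2),cv2.resize(s,(400,571),interpolation=2)])[:,:,::-1])
```

```text
(no output)
```

View pics/w3.png

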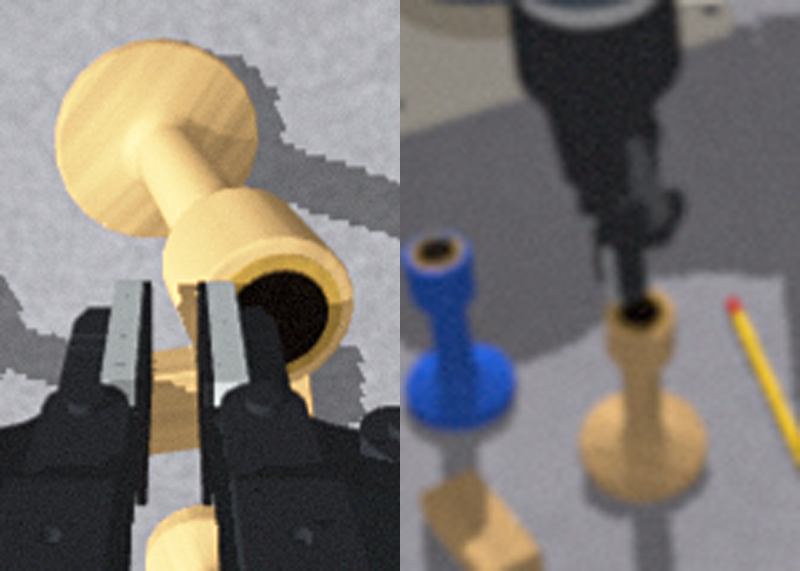

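The picture shows the closed fingers standing on top of C's cup, with the right tip on the rim at the hole (crop 245,300). So the real fingertips reach less far than stated. I'll ease straight up slowly without changing the grip, then look.

```bash
python3 -m jog '[[[0,0,-3],[0,0,0],0.1],[[0,0,-3],[0,0,0],0.1],[[0,0,-2],[0,0,0],0.1],[[0,0,-2],[0,0,0],0.1],[[0,0,-2],[0,0,0],0.1],[[0,0,0],[0,0,0],0.1]]'
python3 - <<'E'
from h import *
w=camera("wrist")["pixels"][150:350,190:390]
s=camera("scene")["pixels"][130:250,150:270]
cv2.imwrite("pics/w4.png",np.hstack([cv2.resize(w,(400,400),interpolation=2),cv2.resize(s,(400,400),interpolation=2)])[:,:,::-1])
E
```

```text
t: 6.15
tool_pos: [428.0, -80.6, 124.3]
orientation: [[-0.001, 1.0, -0.0], [1.0, 0.001, 0.0], [0.0, -0.0, -1.0]]
wrist_force: [-0.1, 0.0, -0.7]
opening: 8.8
finger_force: 0.0
```

View pics/w4.png

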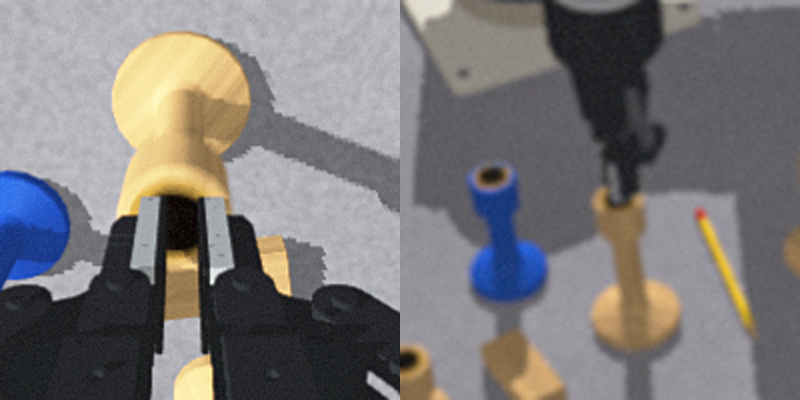

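C is upright and centred again, and the fingers are free at TCP 124, so the tips are really about level with the TCP rather than 25 mm ahead. I'll regrasp 27 mm below the top instead.

```bash
python3 -m jog '[[[0,0,-10],[0,0,0],0.1],[[0,0,-10],[0,0,0],0.1],[[0,0,0],[0,0,0],0.9],[[0,0,0],[0,0,0],0.9],[[0,0,0],[0,0,0],0.9],[[0,0,0],[0,0,0],0.9],[[0,0,0],[0,0,0],0.9],[[0,0,0],[0,0,0],0.9]]'
python3 -m jog '[[[0,0,10],[0,0,0],0.9],[[0,0,10],[0,0,0],0.9],[[0,0,10],[0,0,0],0.9],[[0,0,10],[0,0,0],0.9],[[0,0,6],[0,0,0],0.9],[[0,0,5],[0,0,0],0.9],[[0,0,0],[0,0,0],0.9]]'
python3 -m jog '[[[0,0,0],[0,0,0],0.5],[[0,0,0],[0,0,0],0.4],[[0,0,0],[0,0,0],0.35],[[0,0,0],[0,0,0],0.3],[[0,0,0],[0,0,0],0.3],[[0,0,0],[0,0,0],0.3],[[0,0,0],[0,0,0],0.3],[[0,0,0],[0,0,0],0.3]]' 40
```

```text
t: 7.05
tool_pos: [427.9, -80.6, 144.2]
orientation: [[-0.001, 1.0, -0.0], [1.0, 0.001, 0.0], [0.0, -0.0, -1.0]]
wrist_force: [0.2, 0.0, -0.7]
opening: 76.6
finger_force: 0.0
t: 7.75
tool_pos: [427.7, -80.5, 92.7]
orientation: [[-0.001, 1.0, -0.001], [1.0, 0.001, 0.0], [0.0, -0.001, -1.0]]
wrist_force: [-0.1, -0.1, 0.0]
opening: 76.8
finger_force: 0.0
t: 8.55
tool_pos: [428.2, -80.7, 93.9]
orientation: [[-0.001, 1.0, 0.001], [1.0, 0.001, -0.0], [-0.0, 0.001, -1.0]]
wrist_force: [-1.6, -0.1, 6.2]
opening: 32.3
finger_force: 39.7
```

```bash
python3 -m jog '[[[0,0,-5],[0,0,0],0.3],[[0,0,-10],[0,0,0],0.3],[[0,0,-15],[0,0,0],0.3],[[0,0,-15],[0,0,0],0.3],[[0,0,-15],[0,0,0],0.3],[[0,0,-10],[0,0,0],0.3],[[0,0,0],[0,0,0],0.3],[[0,0,0],[0,0,0],0.3]]' 50
python3 - <<'E'
from h import *
w=camera("wrist")["pixels"][60:360,130:430]
s=camera("scene")["pixels"][80:250,130:300]
cv2.imwrite("pics/w5.png",np.hstack([cv2.resize(w,(400,400),interpolation=2),cv2.resize(s,(400,400),interpolation=2)])[:,:,::-1])
E
```

```text
t: 9.35
tool_pos: [427.9, -80.6, 163.2]
orientation: [[-0.001, 1.0, 0.0], [1.0, 0.001, -0.0], [-0.0, 0.0, -1.0]]
wrist_force: [-0.1, 0.4, -1.9]
opening: 32.1
finger_force: 49.8
```

View pics/w5.png

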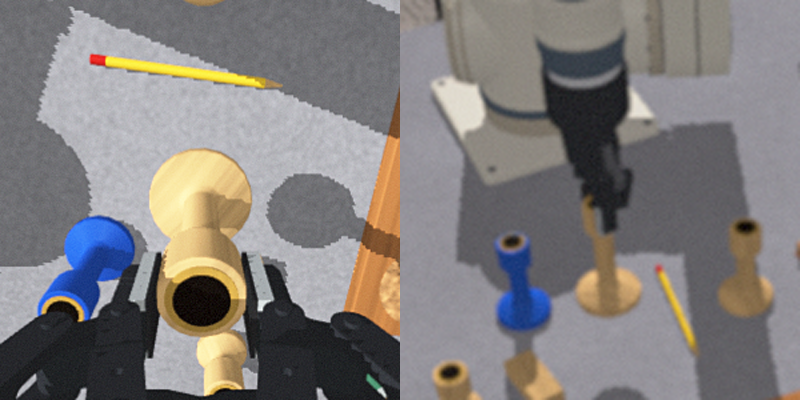

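C is lifted, upright and centred in the grip (hole at crop 202,298). Moving it to pad_4.

```bash
python3 -m jog '[[[-5,10,0],[0,0,0],0.3],[[-10,20,0],[0,0,0],0.3],[[-10,20,0],[0,0,0],0.3],[[-10,20,0],[0,0,0],0.3],[[-10,20,0],[0,0,0],0.3],[[-10,20,0],[0,0,0],0.3],[[-10,20,0],[0,0,0],0.3],[[-10,20,0],[0,0,0],0.3],[[-10,20,0],[0,0,0],0.3],[[-10,15,0],[0,0,0],0.3],[[-3.4,8,0],[0,0,0],0.3],[[0,0,0],[0,0,0],0.3]]'
python3 -m jog '[[[0,0,8],[0,0,0],0.3],[[0,0,10],[0,0,0],0.3],[[0,0,10],[0,0,0],0.3],[[0,0,8],[0,0,0],0.3],[[0,0,5],[0,0,0],0.3],[[0,0,2],[0,0,0],0.3],[[0,0,2],[0,0,0],0.3],[[0,0,2],[0,0,0],0.3],[[0,0,0],[0,0,0],0.3],[[0,0,0],[0,0,0],0.3]]'
```

```text
t: 10.65
tool_pos: [621.8, -179.4, 162.1]
orientation: [[-0.0, 1.0, -0.001], [1.0, 0.0, 0.001], [0.001, -0.001, -1.0]]
wrist_force: [-0.2, 0.3, -1.6]
opening: 32.0
finger_force: 49.8
t: 11.65
tool_pos: [621.2, -178.9, 116.6]
orientation: [[-0.001, 1.0, 0.0], [1.0, 0.001, -0.0], [-0.0, 0.0, -1.0]]
wrist_force: [-0.1, 0.2, 0.1]
opening: 31.8
finger_force: 49.9
```

```bash
python3 -m jog '[[[0,0,1],[0,0,0],0.3],[[0,0,0],[0,0,0],0.3],[[0,0,0],[0,0,0],0.3]]'
```

```text
t: 11.95
tool_pos: [621.1, -178.9, 115.4]
orientation: [[-0.001, 1.0, 0.0], [1.0, 0.001, -0.0], [-0.0, 0.0, -1.0]]
wrist_force: [-0.8, 0.4, -1.4]
opening: 32.2
finger_force: 49.9
```

Not down yet (still carrying the weight, noise about 1 N). Another millimetre or two.

```bash
python3 -m jog '[[[0,0,1],[0,0,0],0.3],[[0,0,0],[0,0,0],0.3],[[0,0,0.7],[0,0,0],0.3],[[0,0,0],[0,0,0],0.3],[[0,0,0],[0,0,0],0.3]]'
```

```text
t: 12.45
tool_pos: [621.2, -179.0, 115.0]
orientation: [[-0.001, 1.0, 0.001], [1.0, 0.001, -0.001], [-0.001, 0.001, -1.0]]
wrist_force: [-4.0, 0.6, 10.7]
opening: 31.9
finger_force: 50.9
```

```bash
python3 -m jog '[[[0,0,0],[0,0,0],0.45],[[0,0,0],[0,0,0],0.6],[[0,0,0],[0,0,0],0.75],[[0,0,0],[0,0,0],0.75],[[0,0,-5],[0,0,0],0.75],[[0,0,-20],[0,0,0],0.75],[[0,0,-30],[0,0,0],0.75],[[0,0,-20],[0,0,0],0.75],[[0,0,0],[0,0,0],0.75]]'
python3 -m jog '[[[12,-9,0],[0,0,0],0.75],[[25,-19,0],[0,0,0],0.75],[[25,-19,0],[0,0,0],0.75],[[25,-19,0],[0,0,0],0.75],[[25,-19,0],[0,0,0],0.75],[[25,-19,0],[0,0,0],0.75],[[25,-19,0],[0,0,0],0.75],[[25,-19,0],[0,0,0],0.75],[[25,-19,0],[0,0,0],0.75],[[25,-19,0],[0,0,0],0.75],[[14,-11,0],[0,0,0],0.75],[[0,0,0],[0,0,0],0.9]]'
python3 - <<'E'
from h import *
s=camera("scene")["pixels"][130:330,110:410]
cv2.imwrite("pics/s2.png",cv2.resize(s,(780,520),interpolation=2)[:,:,::-1])
E
```

```text
t: 13.35
tool_pos: [622.2, -179.3, 192.2]
orientation: [[-0.001, 1.0, 0.005], [1.0, 0.001, -0.002], [-0.002, 0.005, -1.0]]
wrist_force: [0.5, -0.9, 0.3]
opening: 63.9
finger_force: 0.0
t: 14.55
tool_pos: [428.3, 73.4, 188.5]
orientation: [[-0.003, 1.0, -0.0], [1.0, 0.003, 0.0], [0.0, -0.0, -1.0]]
wrist_force: [0.0, 0.3, 0.2]
opening: 76.4
finger_force: 0.0
```

View pics/s2.png

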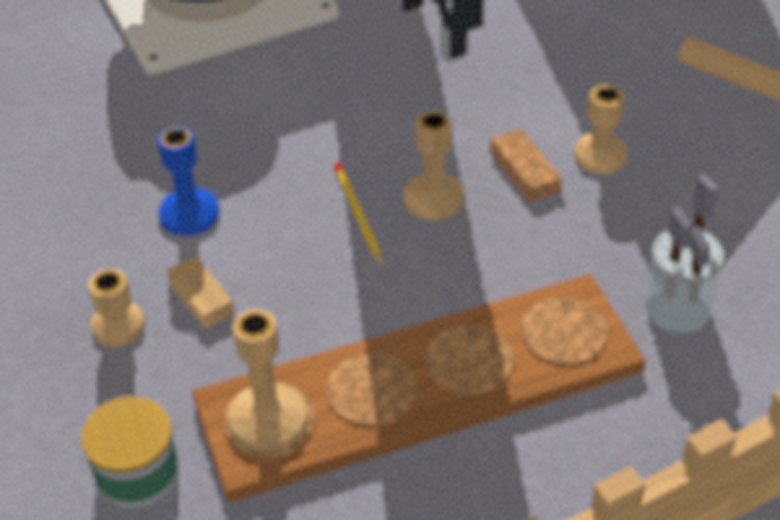

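C stands upright in the middle of pad_4 (foot at crop 267,420), and the tin is undisturbed. Now B, at (430,72), down to TCP z 73.

```bash
python3 -m jog '[[[-1.3,1.5,15],[0,0,0],0.9],[[0,0,20],[0,0,0],0.9],[[0,0,20],[0,0,0],0.9],[[0,0,20],[0,0,0],0.9],[[0,0,20],[0,0,0],0.9],[[0,0,15],[0,0,0],0.9],[[0,0,5],[0,0,0],0.9],[[0,0,0],[0,0,0],0.9]]' 50
python3 -m jog '[[[0,0,0],[0,0,0],0.5],[[0,0,0],[0,0,0],0.4],[[0,0,0],[0,0,0],0.35],[[0,0,0],[0,0,0],0.3],[[0,0,0],[0,0,0],0.3],[[0,0,0],[0,0,0],0.3],[[0,0,0],[0,0,0],0.3],[[0,0,0],[0,0,0],0.3]]' 50
```

```text
t: 15.4
tool_pos: [431.5, 70.2, 73.1]
orientation: [[0.0, 1.0, -0.001], [1.0, -0.0, -0.0], [-0.0, -0.001, -1.0]]
wrist_force: [0.1, 0.7, -0.1]
opening: 77.1
finger_force: 0.0
t: 16.2
tool_pos: [431.7, 70.7, 74.5]
orientation: [[-0.001, 1.0, 0.001], [1.0, 0.001, -0.0], [-0.0, 0.001, -1.0]]
wrist_force: [-2.0, -1.0, 5.3]
opening: 32.4
finger_force: 49.0
```

```bash
python3 -m jog '[[[0,0,-5],[0,0,0],0.3],[[0,0,-10],[0,0,0],0.3],[[0,0,-15],[0,0,0],0.3],[[0,0,-15],[0,0,0],0.3],[[0,0,-15],[0,0,0],0.3],[[0,0,-10],[0,0,0],0.3],[[0,0,0],[0,0,0],0.3],[[0,0,0],[0,0,0],0.3]]'
```

```text
t: 17.0
tool_pos: [431.3, 70.7, 143.6]
orientation: [[-0.001, 1.0, 0.0], [1.0, 0.001, -0.0], [-0.0, 0.0, -1.0]]
wrist_force: [0.3, 0.5, -0.8]
opening: 32.0
finger_force: 49.7
```

```bash
python3 -m jog '[[[-8,10,0],[0,0,0],0.3],[[-16,20,0],[0,0,0],0.3],[[-16,20,0],[0,0,0],0.3],[[-16,20,0],[0,0,0],0.3],[[-16,20,0],[0,0,0],0.3],[[-16,20,0],[0,0,0],0.3],[[-16,20,0],[0,0,0],0.3],[[-16,20,0],[0,0,0],0.3],[[-16,20,0],[0,0,0],0.3],[[-16,18,0],[0,0,0],0.3],[[-8,10,0],[0,0,0],0.3],[[0,0,0],[0,0,0],0.3]]'
python3 -m jog '[[[0,0,8],[0,0,0],0.3],[[0,0,10],[0,0,0],0.3],[[0,0,10],[0,0,0],0.3],[[0,0,8],[0,0,0],0.3],[[0,0,5],[0,0,0],0.3],[[0,0,2],[0,0,0],0.3],[[0,0,1],[0,0,0],0.3],[[0,0,0],[0,0,0],0.3],[[0,0,0],[0,0,0],0.3]]'
```

```text
t: 18.2
tool_pos: [630.3, -90.6, 142.2]
orientation: [[0.001, 1.0, -0.001], [1.0, -0.001, 0.0], [0.0, -0.001, -1.0]]
wrist_force: [-0.3, 0.1, -1.2]
opening: 32.2
finger_force: 49.7
t: 19.1
tool_pos: [629.7, -89.2, 100.0]
orientation: [[-0.001, 1.0, 0.001], [1.0, 0.001, -0.0], [-0.0, 0.001, -1.0]]
wrist_force: [-0.0, -1.2, -0.9]
opening: 32.4
finger_force: 49.7
```

```bash
python3 -m jog '[[[0,0,2],[0,0,0],0.3],[[0,0,1],[0,0,0],0.3],[[0,0,1],[0,0,0],0.3],[[0,0,0.5],[0,0,0],0.3],[[0,0,0],[0,0,0],0.3],[[0,0,0],[0,0,0],0.3]]'
```

```text
t: 19.7
tool_pos: [629.5, -89.2, 95.6]
orientation: [[-0.001, 1.0, 0.0], [1.0, 0.001, -0.0], [-0.0, 0.0, -1.0]]
wrist_force: [-2.5, -0.1, 5.1]
opening: 31.9
finger_force: 50.3
```

```bash
python3 -m jog '[[[0,0,0],[0,0,0],0.45],[[0,0,0],[0,0,0],0.6],[[0,0,0],[0,0,0],0.75],[[0,0,0],[0,0,0],0.75],[[0,0,-5],[0,0,0],0.75],[[0,0,-20],[0,0,0],0.75],[[0,0,-30],[0,0,0],0.75],[[0,0,-30],[0,0,0],0.75],[[0,0,-10],[0,0,0],0.75],[[0,0,0],[0,0,0],0.75]]'
python3 -m jog '[[[-7,-12,0],[0,0,0],0.75],[[-20,-20,0],[0,0,0],0.75],[[-20,-20,0],[0,0,0],0.75],[[-20,-20,0],[0,0,0],0.75],[[-20,-20,0],[0,0,0],0.75],[[-20,-20,0],[0,0,0],0.75],[[-20,-20,0],[0,0,0],0.75],[[-20,-20,0],[0,0,0],0.75],[[-10,-20,0],[0,0,0],0.75],[[-10,-10,0],[0,0,0],0.75],[[0,0,0],[0,0,0],0.9],[[0,0,0],[0,0,0],0.9]]'
```

```text
t: 20.7
tool_pos: [630.2, -89.3, 191.8]
orientation: [[-0.001, 1.0, 0.003], [1.0, 0.001, -0.001], [-0.001, 0.003, -1.0]]
wrist_force: [0.8, -0.3, -0.6]
opening: 63.7
finger_force: 0.0
t: 21.9
tool_pos: [447.8, -256.3, 189.7]
orientation: [[0.0, 1.0, -0.0], [1.0, -0.0, 0.001], [0.001, -0.0, -1.0]]
wrist_force: [-0.0, -0.4, 0.5]
opening: 77.0
finger_force: 0.0
```

```bash
python3 -m jog '[[[0,0,15],[0,0,0],0.9],[[0,0,25],[0,0,0],0.9],[[0,0,25],[0,0,0],0.9],[[0,0,25],[0,0,0],0.9],[[0,0,25],[0,0,0],0.9],[[0,0,20],[0,0,0],0.9],[[0,0,15],[0,0,0],0.9],[[0,0,6],[0,0,0],0.9],[[0,0,0],[0,0,0],0.9]]' 50
python3 -m jog '[[[0,0,0],[0,0,0],0.5],[[0,0,0],[0,0,0],0.4],[[0,0,0],[0,0,0],0.35],[[0,0,0],[0,0,0],0.3],[[0,0,0],[0,0,0],0.3],[[0,0,0],[0,0,0],0.3],[[0,0,0],[0,0,0],0.3],[[0,0,0],[0,0,0],0.3]]' 50
```

```text
t: 22.8
tool_pos: [447.8, -255.6, 33.4]
orientation: [[-0.002, 1.0, -0.001], [1.0, 0.002, 0.001], [0.001, -0.001, -1.0]]
wrist_force: [-0.1, -0.2, 0.5]
opening: 77.0
finger_force: 0.0
t: 23.6
tool_pos: [448.0, -256.6, 35.1]
orientation: [[-0.0, 1.0, 0.001], [1.0, 0.0, -0.001], [-0.001, 0.001, -1.0]]
wrist_force: [0.1, 1.6, 6.0]
opening: 32.1
finger_force: 49.3
```

```bash
python3 -m jog '[[[0,0,-5],[0,0,0],0.3],[[0,0,-10],[0,0,0],0.3],[[0,0,-15],[0,0,0],0.3],[[0,0,-15],[0,0,0],0.3],[[0,0,-15],[0,0,0],0.3],[[0,0,-10],[0,0,0],0.3],[[0,0,0],[0,0,0],0.3],[[0,0,0],[0,0,0],0.3]]'
```

```text
t: 24.4
tool_pos: [447.5, -256.2, 104.1]
orientation: [[-0.001, 1.0, 0.0], [1.0, 0.001, -0.0], [-0.0, 0.0, -1.0]]
wrist_force: [0.5, 0.6, -1.8]
opening: 32.2
finger_force: 49.7
```

```bash
python3 -m jog '[[[12,0,0],[0,0,0],0.3],[[24,0,0],[0,0,0],0.3],[[24,0,0],[0,0,0],0.3],[[24,0,0],[0,0,0],0.3],[[24,0,0],[0,0,0],0.3],[[24,0,0],[0,0,0],0.3],[[24,0,0],[0,0,0],0.3],[[24,0,0],[0,0,0],0.3],[[24,0,0],[0,0,0],0.3],[[24,0,0],[0,0,0],0.3],[[18,6,0],[0,0,0],0.3],[[10,15,0],[0,0,0],0.3]]'
python3 -m jog '[[[10,20,0],[0,0,0],0.3],[[10,20,0],[0,0,0],0.3],[[10,20,0],[0,0,0],0.3],[[10,20,0],[0,0,0],0.3],[[10,20,0],[0,0,0],0.3],[[10,20,0],[0,0,0],0.3],[[10,20,0],[0,0,0],0.3],[[10,20,0],[0,0,0],0.3],[[7,12,0],[0,0,0],0.3],[[3,8,0],[0,0,0],0.3],[[0,0,0],[0,0,0],0.3],[[0,0,0],[0,0,0],0.3]]'
```

```text
t: 25.6
tool_pos: [466.8, 2.0, 103.6]
orientation: [[-0.002, 1.0, -0.002], [1.0, 0.002, 0.001], [0.001, -0.002, -1.0]]
wrist_force: [0.3, -1.2, -0.9]
opening: 31.8
finger_force: 49.7
t: 26.8
tool_pos: [647.6, 89.9, 103.7]
orientation: [[-0.001, 1.0, -0.001], [1.0, 0.001, -0.0], [-0.0, -0.001, -1.0]]
wrist_force: [-0.0, -0.6, -0.2]
opening: 32.0
finger_force: 49.8
```

```bash
python3 -m jog '[[[0,1,8],[0,0,0],0.3],[[0,0,10],[0,0,0],0.3],[[0,0,10],[0,0,0],0.3],[[0,0,8],[0,0,0],0.3],[[0,0,5],[0,0,0],0.3],[[0,0,3],[0,0,0],0.3],[[0,0,2],[0,0,0],0.3],[[0,0,1],[0,0,0],0.3],[[0,0,0.7],[0,0,0],0.3],[[0,0,0],[0,0,0],0.3],[[0,0,0],[0,0,0],0.3]]'
```

```text
t: 27.9
tool_pos: [649.5, 89.8, 56.7]
orientation: [[-0.001, 1.0, 0.0], [1.0, 0.001, -0.0], [-0.0, 0.0, -1.0]]
wrist_force: [0.3, -0.4, -0.5]
opening: 31.6
finger_force: 49.8
```

```bash
python3 -m jog '[[[0,0,1],[0,0,0],0.3],[[0,0,0.5],[0,0,0],0.3],[[0,0,0],[0,0,0],0.3],[[0,0,0],[0,0,0],0.3]]'
```

```text
t: 28.3
tool_pos: [649.6, 89.9, 56.2]
orientation: [[-0.001, 1.0, 0.001], [1.0, 0.001, 0.0], [0.0, 0.001, -1.0]]
wrist_force: [-3.2, -0.1, 7.8]
opening: 32.0
finger_force: 50.5
```

```bash
python3 -m jog '[[[0,0,0],[0,0,0],0.45],[[0,0,0],[0,0,0],0.6],[[0,0,0],[0,0,0],0.75],[[0,0,0],[0,0,0],0.75],[[0,0,-5],[0,0,0],0.75],[[0,0,-20],[0,0,0],0.75],[[0,0,-30],[0,0,0],0.75],[[0,0,-30],[0,0,0],0.75],[[0,0,-25],[0,0,0],0.75],[[0,0,0],[0,0,0],0.75]]'
python3 -m jog '[[[0,-20,0],[0,0,0],0.75],[[11,-20,0],[0,0,0],0.75],[[20,-20,0],[0,0,0],0.75],[[20,-20,0],[0,0,0],0.75],[[20,-20,0],[0,0,0],0.75],[[20,-20,0],[0,0,0],0.75],[[20,-20,0],[0,0,0],0.75],[[20,-20,0],[0,0,0],0.75],[[20,-20,0],[0,0,0],0.75],[[10,-17,0],[0,0,0],0.75],[[0,0,0],[0,0,0],0.9],[[0,0,0],[0,0,0],0.9]]'
```

```text
t: 29.3
tool_pos: [651.0, 89.9, 169.4]
orientation: [[-0.001, 1.0, 0.006], [1.0, 0.001, 0.0], [0.0, 0.006, -1.0]]
wrist_force: [-0.3, 0.1, 0.1]
opening: 64.0
finger_force: 0.0
t: 30.5
tool_pos: [452.3, 250.7, 165.0]
orientation: [[-0.001, 1.0, 0.0], [1.0, 0.001, -0.0], [-0.0, 0.0, -1.0]]
wrist_force: [0.1, 0.3, 0.8]
opening: 76.8
finger_force: 0.0
```

Run:
```python
from h import *
s=r.sense();w=camera("wrist");T=wristT(w,s);Ti=np.linalg.inv(T)
p=Ti[:3,:3]@np.array([452,250.5,80])+Ti[:3,3]
u=cv2.projectPoints(p[None],np.zeros(3),np.zeros(3),K(w),np.array(w["dist"]))[0].ravel();print(u)
g=w["pixels"].max(2);m=(g<45).astype(np.uint8)
n,l,st,ce=cv2.connectedComponentsWithStats(m)
for i in range(1,n):
    if 60<st[i,4]<3000 and np.hypot(*(ce[i]-u))<60: print(st[i],ce[i],plane(w,T,ce[i],80))
```

```text
[281.04913788 211.07518406]
[269 199  23  22 406] [279.83497537 209.48275862] [450.96976458 251.9204266   80.        ]
```

The wrist view puts A's hole at (451,252), a 1.5 mm correction. Descending to z 53.

```bash
python3 -m jog '[[[1.2,-1,12],[0,0,0],0.9],[[0,0,20],[0,0,0],0.9],[[0,0,20],[0,0,0],0.9],[[0,0,20],[0,0,0],0.9],[[0,0,20],[0,0,0],0.9],[[0,0,14],[0,0,0],0.9],[[0,0,6],[0,0,0],0.9],[[0,0,0],[0,0,0],0.9]]' 50
python3 -m jog '[[[0,0,0],[0,0,0],0.5],[[0,0,0],[0,0,0],0.4],[[0,0,0],[0,0,0],0.35],[[0,0,0],[0,0,0],0.3],[[0,0,0],[0,0,0],0.3],[[0,0,0],[0,0,0],0.3],[[0,0,0],[0,0,0],0.3],[[0,0,0],[0,0,0],0.3]]' 50
```

```text
t: 31.35
tool_pos: [451.1, 251.3, 51.8]
orientation: [[0.0, 1.0, -0.002], [1.0, -0.0, -0.001], [-0.001, -0.002, -1.0]]
wrist_force: [0.2, -0.1, 1.0]
opening: 76.6
finger_force: 0.0
t: 32.15
tool_pos: [451.6, 252.1, 53.8]
orientation: [[-0.001, 1.0, 0.001], [1.0, 0.001, 0.0], [0.0, 0.001, -1.0]]
wrist_force: [-2.0, -1.0, 6.5]
opening: 32.2
finger_force: 49.8
```

```bash
python3 -m jog '[[[0,0,-5],[0,0,0],0.3],[[0,0,-10],[0,0,0],0.3],[[0,0,-15],[0,0,0],0.3],[[0,0,-20],[0,0,0],0.3],[[0,0,-20],[0,0,0],0.3],[[0,0,-10],[0,0,0],0.3],[[0,0,0],[0,0,0],0.3],[[0,0,0],[0,0,0],0.3]]'
```

```text
t: 32.95
tool_pos: [451.1, 251.9, 132.6]
orientation: [[-0.001, 1.0, -0.0], [1.0, 0.001, -0.0], [-0.0, -0.0, -1.0]]
wrist_force: [0.9, -0.5, -1.2]
opening: 32.2
finger_force: 49.7
```

```bash
python3 -m jog '[[[-12,0,0],[0,0,0],0.3],[[-24,0,0],[0,0,0],0.3],[[-24,5,0],[0,0,0],0.3],[[-24,5,0],[0,0,0],0.3],[[-24,5,0],[0,0,0],0.3],[[-24,5,0],[0,0,0],0.3],[[-24,5,0],[0,0,0],0.3],[[-24,10,0],[0,0,0],0.3],[[-24,10,0],[0,0,0],0.3],[[-20,15,0],[0,0,0],0.3],[[-15,20,0],[0,0,0],0.3],[[-8,20,0],[0,0,0],0.3]]'
python3 -m jog '[[[-4,20,0],[0,0,0],0.3],[[0,20,0],[0,0,0],0.3],[[0,20,0],[0,0,0],0.3],[[0,18.4,0],[0,0,0],0.3],[[0,10,0],[0,0,0],0.3],[[0,0,0],[0,0,0],0.3],[[0,0,0],[0,0,0],0.3]]'
```

```text
t: 34.15
tool_pos: [551.3, 2.9, 132.1]
orientation: [[0.001, 1.0, -0.002], [1.0, -0.001, -0.0], [-0.0, -0.002, -1.0]]
wrist_force: [0.3, 0.2, -0.9]
opening: 32.2
finger_force: 49.7
t: 34.85
tool_pos: [639.0, 0.8, 132.4]
orientation: [[-0.0, 1.0, -0.002], [1.0, 0.0, 0.0], [0.0, -0.002, -1.0]]
wrist_force: [-0.4, -0.3, -0.2]
opening: 32.4
finger_force: 49.7
```

```bash
python3 -m jog '[[[0,0,10],[0,0,0],0.3],[[0,0,12],[0,0,0],0.3],[[0,0,12],[0,0,0],0.3],[[0,0,10],[0,0,0],0.3],[[0,0,6],[0,0,0],0.3],[[0,0,3],[0,0,0],0.3],[[0,0,2],[0,0,0],0.3],[[0,0,1],[0,0,0],0.3],[[0,0,1],[0,0,0],0.3],[[0,0,0],[0,0,0],0.3],[[0,0,0],[0,0,0],0.3]]'
```

```text
t: 35.95
tool_pos: [640.0, 1.0, 76.2]
orientation: [[-0.001, 1.0, 0.0], [1.0, 0.001, -0.0], [-0.0, 0.0, -1.0]]
wrist_force: [-1.1, -0.1, -1.4]
opening: 32.3
finger_force: 49.7
```

```bash
python3 -m jog '[[[0,0,1],[0,0,0],0.3],[[0,0,0.7],[0,0,0],0.3],[[0,0,0.7],[0,0,0],0.3],[[0,0,0],[0,0,0],0.3],[[0,0,0],[0,0,0],0.3]]'
```

```text
t: 36.45
tool_pos: [640.0, 1.0, 74.8]
orientation: [[-0.001, 1.0, 0.001], [1.0, 0.001, -0.0], [-0.0, 0.001, -1.0]]
wrist_force: [-2.8, -0.2, 9.0]
opening: 32.4
finger_force: 50.7
```

Touched down. I'll release, lift clear and back off, then check.

```bash
python3 -m jog '[[[0,0,0],[0,0,0],0.45],[[0,0,0],[0,0,0],0.6],[[0,0,0],[0,0,0],0.75],[[0,0,0],[0,0,0],0.75],[[0,0,-5],[0,0,0],0.75],[[0,0,-20],[0,0,0],0.75],[[0,0,-30],[0,0,0],0.75],[[0,0,-30],[0,0,0],0.75],[[0,0,-30],[0,0,0],0.75],[[0,-10,-15],[0,0,0],0.75]]'
python3 -m jog '[[[0,-25,0],[0,0,0],0.75],[[0,-25,0],[0,0,0],0.75],[[0,-25,0],[0,0,0],0.75],[[0,-25,0],[0,0,0],0.75],[[0,-25,0],[0,0,0],0.75],[[0,-25,0],[0,0,0],0.75],[[0,-25,0],[0,0,0],0.75],[[0,0,0],[0,0,0],0.75],[[0,0,0],[0,0,0],0.75]]'
python3 - <<'E'
from h import *
t=camera("top");a=t["pixels"][130:300,180:440];b=camera("scene")["pixels"][150:320,120:380]
cv2.imwrite("pics/f.png",cv2.resize(np.vstack([a,b]),(459,600),interpolation=2)[:,:,::-1])
m=(t["pixels"].max(2)<50).astype(np.uint8)
n,l,st,ce=cv2.connectedComponentsWithStats(m)
G={120:(621,-179),100:(629.5,-88.5),80:(639.5,.7),60:(648.7,90)}
for i in range(1,n):
  if 10<st[i,4]<200:
    for h,g in G.items():
      q=plane(t,t["T"],ce[i],h+21)[:2]
      if np.hypot(*(q-g))<20: print(h,st[i,4],q,q-g)
E
```

```text
t: 37.45
tool_pos: [630.9, 0.9, 206.2]
orientation: [[-0.001, 1.0, 0.004], [1.0, 0.001, -0.0], [-0.0, 0.004, -1.0]]
wrist_force: [-0.5, 0.0, -1.2]
opening: 64.3
finger_force: 0.0
t: 38.35
tool_pos: [454.4, 1.0, 203.7]
orientation: [[-0.0, 1.0, 0.001], [1.0, 0.0, -0.0], [-0.0, 0.001, -1.0]]
wrist_force: [0.3, 1.2, 0.4]
opening: 64.1
finger_force: 0.0
60 49 [650.23132228  89.05583917] [ 1.53132228 -0.94416083]
100 11 [629.05853923 -95.45548496] [-0.44146077 -6.95548496]
120 64 [ 621.37958835 -180.56431685] [ 0.37958835 -1.56431685]
```

View pics/f.png

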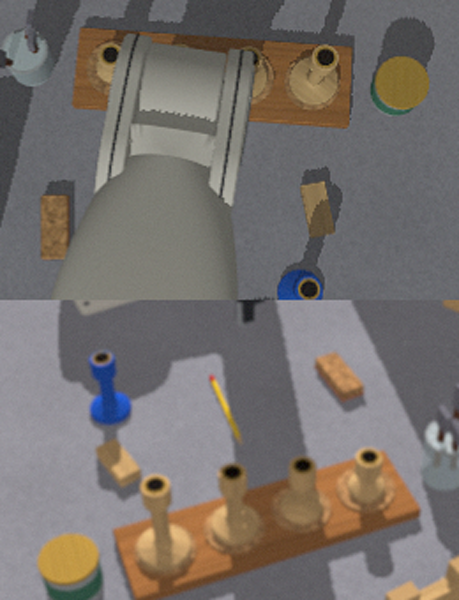

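The four candlesticks stand upright and centred, stepping down from the tin. The 100's 7 mm offset comes from the arm half covering its hole in the top view, and the scene view shows it centred. Handing in.

```bash
python3 -c "
from bench import order
print(order.job_done())"
```

```text
the job is handed in; nothing more can be done
None
```

The job is handed in: all four candlesticks stand upright on their pads in height order, tallest next to the oil tin, and the tin was left where it stood. On the first grasp of the 120 mm one, the fingers closed on top of its cup and tilted it briefly; it righted itself, and the regrasp worked.

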